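Line up the reservoir capacitors for testing

TASK

The four capacitors pulled from the power unit are to be tested from the smallest to the largest: line them up in the four trays in order of size, the smallest in the tray next to the component tester and the largest in the tray farthest from it. Stand each one upright in the middle of its own tray, and leave the circuit board lying among them where it is.

Things in the scene. Friction and masses are not known exactly. Their poses are not given: they have to be found in the camera images.
- cap_blue: The smallest of four screw-terminal electrolytic capacitors: an upright cylinder 35 mm in diameter and 58 mm tall (royal-blue sleeve with a pale vertical stripe, aluminium rim, black top with two metal screw terminals standing 8 mm above it). Loose, at most 0.55 kg. Origin: centre of its flat underside; z axis up along the can.
- cap_green: The second smallest of four screw-terminal electrolytic capacitors: an upright cylinder 44 mm in diameter and 70 mm tall (green sleeve with a pale vertical stripe, aluminium rim, black top with two metal screw terminals standing 8 mm above it). Loose, at most 0.55 kg. Origin: centre of its flat underside; z axis up along the can.
- cap_black: The second largest of four screw-terminal electrolytic capacitors: an upright cylinder 51 mm in diameter and 83 mm tall (black sleeve with a pale vertical stripe, aluminium rim, black top with two metal screw terminals standing 8 mm above it). Loose, at most 0.55 kg. Origin: centre of its flat underside; z axis up along the can.
- cap_bronze: The largest of four screw-terminal electrolytic capacitors: an upright cylinder 63 mm in diameter and 100 mm tall (brown-bronze sleeve with a pale vertical stripe, aluminium rim, black top with two metal screw terminals standing 8 mm above it). Loose, at most 0.55 kg. Origin: centre of its flat underside; z axis up along the can.
- tray_a: One of four identical black antistatic parts trays fixed about 100 mm apart in a straight row on the blue-green mat; 92 x 92 mm outside, 87 x 87 inside, pinkish-grey floor. Letters do not follow the order in the row. Origin: centre of underside (on the 3 mm mat); inner floor 3 mm, wall tops 13 mm above it; x axis roughly across the row, y along it.
- tray_b: One of four identical black antistatic parts trays fixed about 100 mm apart in a straight row on the blue-green mat; 92 x 92 mm outside, 87 x 87 inside, pinkish-grey floor. Letters do not follow the order in the row. Origin: centre of underside (on the 3 mm mat); inner floor 3 mm, wall tops 13 mm above it; x axis roughly across the row, y along it.
- tray_c: One of four identical black antistatic parts trays fixed about 100 mm apart in a straight row on the blue-green mat; 92 x 92 mm outside, 87 x 87 inside, pinkish-grey floor. Letters do not follow the order in the row. Origin: centre of underside (on the 3 mm mat); inner floor 3 mm, wall tops 13 mm above it; x axis roughly across the row, y along it.
- tray_d: One of four identical black antistatic parts trays fixed about 100 mm apart in a straight row on the blue-green mat; 92 x 92 mm outside, 87 x 87 inside, pinkish-grey floor. Letters do not follow the order in the row. Origin: centre of underside (on the 3 mm mat); inner floor 3 mm, wall tops 13 mm above it; x axis roughly across the row, y along it.
- tester: Component tester: cream box 140 x 90 x 36 mm (to 60 mm with fittings), dark face, blue screen, green socket, coloured posts, fixed on the mat at the left or right end of the tray row, about 115 mm from the middle of the end tray. (At the other end: a soldering-iron stand 190 mm tall.) Origin: centre of underside; x axis roughly across the row, y along it.
- circuit_board: Green circuit board 95 x 100 mm, small parts up to 36 mm high, lying loose on the bench among the capacitors; to be left alone. Origin: centre of its underside; z axis up. A red screwdriver and a blue desoldering pump (20 to 30 mm high) also lie between the capacitors.

How it is judged:
By the outcome, as a careful person would: the job done as asked, in the order asked, and still so for the second after the job is handed in, with the robot touching nothing.
It also fails if it takes over 118 s, if anything falls off the work surface, if the arm or the gripper's body presses on something with over 40 N, if the wrist force passes 120 N, or if a joint passes its speed limit or range.

ROBOT

A 6-joint arm with a two-finger parallel gripper is mounted at the origin on the work surface. World frame = base frame: x ahead of the robot, y to its left, z up, the work surface at z = 0. Lengths are in m, angles in rad, forces in N, time in s.
With the tool pointing down it reaches from about 0.375 to 0.975 m from the base axis. Payload 3.8 kg.
Tool frame: the origin (TCP) lies at the very end of the fingers, on their centre line; the grasp point (between the pads) lies 19 mm behind it; z points along the fingers, y is the direction in which the jaws open and shut (so a half turn about z gives the same grasp; the last joint's range is limited). The gripper opens to 85 mm and grips with 20 to 120 N. Pads are 22 mm wide; open, the fingers measure 114 mm over their backs; the gripper's body (76 mm by 85 mm) begins 54 mm behind the grasp point. The pads swing forward as they close: fully open they stand 13 mm farther back than shut.
Start: joints at [1.278, 0.264, 1.604, -0, 1.274, -0.037], TCP at [0.171, 0.653, 0.231] pointing down, gripper open.
Joint ranges: [-2.63, 2.63], [-0.94, 2.18], [0.31, 2.57], [-1.31, 4.45], [0, 2.66], [-2.55, 2.55]. Speed limits (rad/s): [2.57, 2.57, 3.14, 3.14, 3.14, 3.14].

INTERFACE

Orientations are given as a rotation vector (axis times angle).
In Python, from workcell import bot gives the robot as it stands.
- The arm moves only by the tool jog_arm, never from a script. Its argument "plan" is a list of rows, each an object of numbers: "claw": the closure, from 0 (fully open) to 1 (shut); "x", "y", "z": the shift along the tool's x, y, z in m; "turn": the turn about the tool's z in degrees. In form: [{"claw": .., "x": .., "y": .., "z": .., "turn": ..}, ...]. A call has 1 to 10 rows; each row shifts and turns the commanded pose from where the row before left it, along the tool's axes as they then stand; what a row does not reach is not made up. A row lasts 1/8 s, in which the tool goes at most 62.5 mm and 10.7 degrees, less where a joint would pass 70% of its speed; a pose out of reach is approached as far as the arm can. A call is refused whole if a number of a shift passes 0.0625 or a number of a turn 10.7, either way. A call with a gripper value outside its range is refused whole. The fingers move at their own pace and stop on an object; "newtons" is the grip in N (left out, the last holds). Time passes only in rows, so rows that do not move let the fingers close. It gives the time, the measured TCP pose, the force and the opening at its end, in the units of the state.
- bot.read_state(): the state, without advancing time (a new reading comes with each control period).
- bot.read_camera(name): name is "scene" or "top" or "wrist"; returns the picture (480x640x3 uint8, red, green, blue); there is no depth.
- bot.camera_params(name): a dict with "fx", "fy", "cx", "cy" (pixels), "D" ([k1, k2, p1, p2, k3] as OpenCV has them; the pictures are not rectified), "world_to_cam" (4x4, takes a point from world to camera coordinates). Camera axes: x right, y up, looking along -z (the intrinsics and any distortion apply to the point x, -y, -z); pixel columns grow to the right and rows downward; lengths in m; the calibration is good to about 2 mm. A picture is of the moment at which its call begins: read the wrist's pose just before it. camera_params takes no time and is no camera call; for the wrist camera it gives the pose at the moment of the call.
- bot.finish_job(): hands the job in, once; it reports no verdict.
The state is a dict: "time": time; "q": joint angles; "joint_vel": joint speeds; "joint_torque": joint torques, N m; "tool_pos": TCP position; "tcp_rot": TCP orientation; "wrist_force": force on the tool from outside, world axes, zero at the start; "torque": the same for the moment, N m; "width": opening from 0.0 (shut) to 1.0 (fully open).
Only numpy, scipy, OpenCV 4.12 (cv2) and the standard library are available. Lean on these libraries where they do the work, as an engineer would, in place of code of your own. Each camera call takes 0.05 s, during which the arm holds its last target. There are 200 camera calls.

## Working session

There is one attempt and no reset: what is moved stays moved. The work goes in short steps, Python scripts to look and compute and a tool call to move; the robot and the scene stay as the last step left them, time stands still between calls to the robot, and variables do not carry over. Pictures are saved under pics/ and viewed, about 12 in all and at most 16, crops included, and the job is handed in when it is done.

Besides the shell and the picture viewer there is one more tool, called as a command line: name --argument value ..., lists and objects as JSON in quotes. jog_arm: Moves the arm, as the interface text tells. Its arguments: {"type":"object","properties":{"plan":{"type":"array","items":{"type":"object","properties":{"claw":{"type":"number"},"x":{"type":"number"},"y":{"type":"number"},"z":{"type":"number"},"turn":{"type":"number"}}}},"newtons":{"type":"number"}},"required":["plan"]}

```bash
mkdir -p pics; ls
python3 - <<'E'
from workcell import bot
import cv2,numpy as np
s=bot.read_state();print(s)
for n in ["scene","top"]:
    im=bot.read_camera(n);cv2.imwrite(f"pics/{n}0.png",im[:,:,::-1]);p=bot.camera_params(n)
    W=np.array(p["world_to_cam"]);print(n,{k:p[k] for k in("fx","fy","cx","cy","D")});print(W.round(4).tolist(),(-W[:3,:3].T@W[:3,3]).round(3))
p=bot.camera_params("wrist");W=np.array(p["world_to_cam"]);print(p["fx"],W.round(3).tolist(),(-W[:3,:3].T@W[:3,3]).round(3))
E
```

```text
pics
{'time': 0.0, 'q': array([ 1.27809639e+00,  2.64741901e-01,  1.60536956e+00,  5.95136783e-06,
        1.27370090e+00, -3.69036999e-02]), 'joint_vel': array([-0.00024413, -0.00224996,  0.00024625,  0.0008251 ,  0.00095084,
        0.00128868]), 'joint_torque': array([ 1.52435400e-04, -5.15105546e+01, -3.67318797e+01,  7.66373631e-06,
        1.29669457e-02, -6.56239969e-07]), 'tool_pos': array([0.17057759, 0.65233824, 0.229972  ]), 'tcp_rot': array([-0.40066456, -3.11556372,  0.0034376 ]), 'wrist_force': array([ 0.36410742, -0.05396156,  0.45198172]), 'torque': array([ 0.03061459, -0.01534168, -0.03700723]), 'width': 0.9960115403473208}
scene {'fx': 435.11926456266167, 'fy': 435.11926456266167, 'cx': 311.8444376949825, 'cy': 240.33149421602735, 'D': array([-0.06699524,  0.        ,  0.        ,  0.        ,  0.        ])}
[[0.8687, 0.4951, 0.0177, -0.4758], [-0.3193, 0.5323, 0.7841, 0.152], [0.3788, -0.6867, 0.6204, -1.0302], [0.0, 0.0, 0.0, 1.0]] [ 0.852 -0.553  0.528]
top {'fx': 493.8733896847114, 'fy': 493.8733896847114, 'cx': 304.5590537143085, 'cy': 240.57639560230643, 'D': array([-0.06847817,  0.        ,  0.        ,  0.        ,  0.        ])}
[[0.0254, -0.9994, -0.0254, 0.0009], [0.9852, 0.0207, 0.1699, -0.5285], [-0.1692, -0.0293, 0.9851, -0.9233], [0.0, 0.0, 0.0, 1.0]] [ 0.364 -0.015  0.999]
351.7251566962504 [[0.254, 0.967, -0.002, -0.675], [-0.925, 0.243, -0.291, 0.038], [-0.281, 0.076, 0.957, -0.378], [0.0, 0.0, 0.0, 1.0]] [0.1   0.672 0.372]
```

View pics/top0.png

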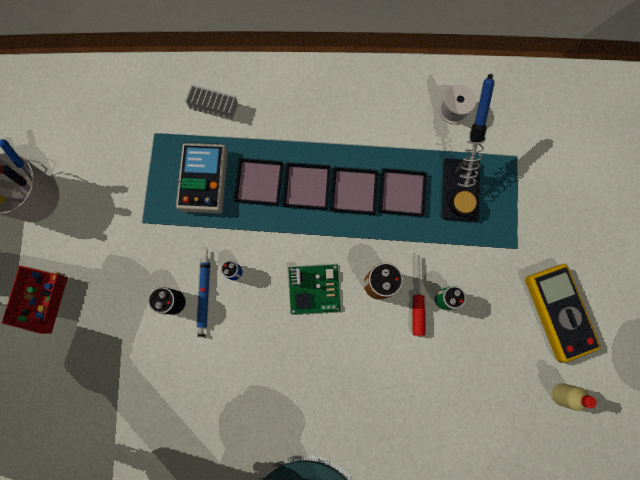

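View pics/scene0.png

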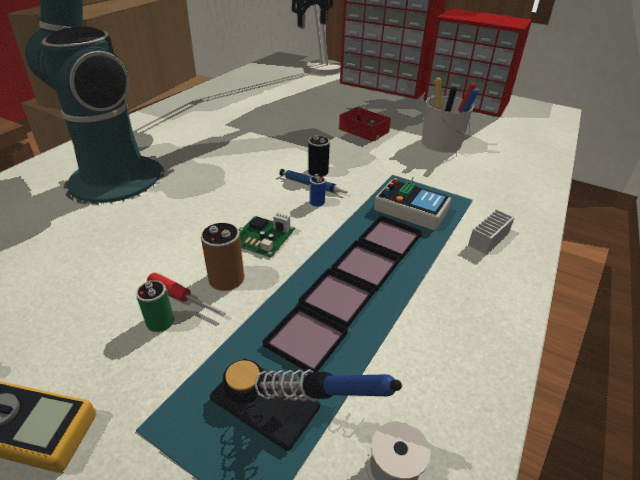

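The top view shows the tester at the left (+y) end of the row (201,178), with the trays at x px 260, 307, 355 and 404 and the iron stand at the right. The caps are black (167,300), blue (231,270), bronze (383,281) and green (452,298), with the board at (316,289). The order from left to right should therefore be blue, green, black, bronze.

```bash
cat > h.py <<'E'
import cv2,numpy as np
from workcell import bot
def cam(n):
    p=bot.camera_params(n);K=np.array([[p["fx"],0,p["cx"]],[0,p["fy"],p["cy"]],[0,0,1.]])
    return K,np.array(p["D"]),np.array(p["world_to_cam"])
def ray(n,uv,c=None):
    K,D,W=c or cam(n);a,b=cv2.undistortPoints(np.array([[uv]],float),K,D)[0,0]
    d=W[:3,:3].T@np.array([a,-b,-1]);return -W[:3,:3].T@W[:3,3],d
def onz(n,uv,z,c=None):
    o,d=ray(n,uv,c);return o+d*(z-o[2])/d[2]
def proj(n,P,c=None):
    K,D,W=c or cam(n);q=W[:3,:3]@np.array(P)+W[:3,3]
    return cv2.projectPoints(np.array([[q[0],-q[1],-q[2]]]),np.zeros(3),np.zeros(3),K,D)[0].ravel()
CAPS=dict(blue=((231,270),.0175,.058),green=((452,298),.022,.070),black=((167,300),.0255,.083),bronze=((383,281),.0315,.100))
E
python3 - <<'E'
from h import *
im=cv2.imread("pics/top0.png");sc=cv2.imread("pics/scene0.png")
hsv=cv2.cvtColor(im,cv2.COLOR_BGR2HSV)
m=cv2.inRange(hsv[130:225,230:432],(140,15,60),(179,110,200));m=cv2.morphologyEx(m,cv2.MORPH_OPEN,np.ones((3,3)))
for c in cv2.findContours(m,0,2)[0]:
    if cv2.contourArea(c)>500:
        r=cv2.minAreaRect(c);u=np.array(r[0])+(230,130);print("tray",u.round(1),np.round(r[1],1),round(r[2],1),onz("top",u,.010)[:2].round(4))
S=6;rows=[]
for k,(u,R,h) in CAPS.items():
    x0,y0=u[0]-30,u[1]-30
    g=cv2.resize(im[y0:y0+60,x0:x0+60],None,fx=S,fy=S,interpolation=cv2.INTER_CUBIC)
    P=onz("top",u,h);r=S*np.linalg.norm(proj("top",P+[0,R,0])-proj("top",P))
    c=cv2.HoughCircles(cv2.GaussianBlur(cv2.cvtColor(g,6),(0,0),3),cv2.HOUGH_GRADIENT,1,20,param1=80,param2=8,minRadius=int(r*.88),maxRadius=int(r*1.08))
    t=c[0,0];uv=np.array([x0,y0])+(t[:2]+.5)/S-.5
    P=onz("top",uv,h);print(k,r.round(1),t,uv.round(1),P.round(4))
    cv2.circle(g,(int(t[0]),int(t[1])),int(t[2]),(0,255,255),1)
    s=proj("scene",P);q=[proj("scene",P+[R*np.cos(a),R*np.sin(a),0]) for a in np.linspace(0,6.28,40)]
    a0=s.astype(int)-30;z=cv2.resize(sc[a0[1]:a0[1]+60,a0[0]:a0[0]+60],None,fx=S,fy=S,interpolation=cv2.INTER_CUBIC)
    cv2.polylines(z,[(((np.array(q)-a0)+.5)*S-.5).astype(int)],True,(0,255,255),1)
    rows.append(np.vstack([g,z]))
cv2.imwrite("pics/caps.png",cv2.resize(np.hstack(rows),None,fx=.55,fy=.55))
E
```

```text
tray [402.8 192.4] [38.5 37.5] 4.8 [ 0.6395 -0.1859]
tray [354.3 190.7] [38.3 37.4] 4.4 [ 0.6411 -0.0858]
tray [306.8 186.1] [37.9 37.4] 4.2 [0.649  0.0125]
tray [259.1 181.7] [37.5 37.2] 5.2 [0.6569 0.1121]
blue 54.0 [170.5 177.5  47.7] [229.  269.2] [0.4672 0.157  0.058 ]
green 70.3 [192.5 179.5  63.9] [453.7 297.5] [ 0.4218 -0.2694  0.07  ]
black 80.1 [141.5 179.5  70.5] [160.2 299.5] [0.4042 0.2796 0.083 ]
bronze 104.0 [197.5 171.5  92.4] [385.5 279.2] [ 0.4507 -0.1376  0.1   ]
```

View pics/caps.png

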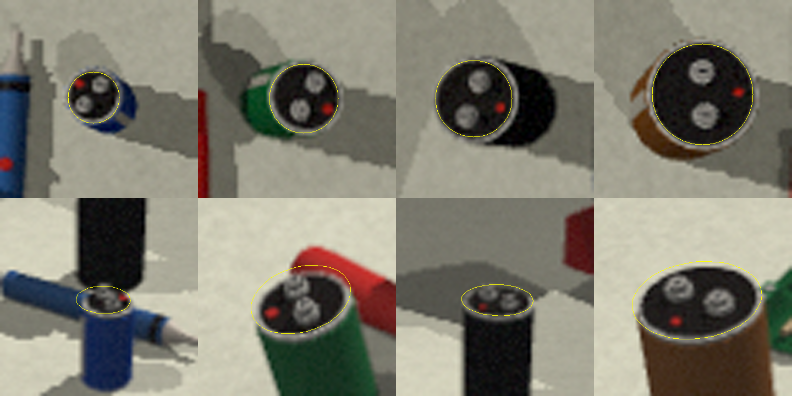

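The Hough circles from the top view reproject onto the rims in the scene view to within 1–2 mm, so the cap positions are good. I'll start with black. First I move over it and turn the jaws along world x, after which tool x = +Y, tool y = +X and tool z = −Z.

jog_arm --plan '[{"claw": 0,"x": -0.04,"y": -0.0377},{"claw": 0,"x": -0.04,"y": -0.0377},{"claw": 0,"x": -0.04,"y": -0.0377},{"claw": 0,"x": -0.04,"y": -0.0377},{"claw": 0,"x": -0.04,"y": -0.0377},{"claw": 0,"x": -0.04,"y": -0.0377},{"claw": 0,"x": -0.04,"y": -0.0377},{"claw": 0,"x": -0.04,"y": -0.0377},{"claw": 0,"turn": 10.7},{"claw": 0,"turn": 10.7}]'

```text
schema error: expected keys claw, x, y, z, turn
```

jog_arm --plan '[{"claw": 0,"turn": 10.7,"z": 0.02},{"claw": 0,"turn": 10.7,"z": 0.02},{"claw": 0,"turn": 10.7,"z": 0.02},{"claw": 0,"turn": 10.7,"z": 0.02},{"claw": 0,"turn": 10.7,"z": 0.02},{"claw": 0}]'

```text
schema error: expected keys claw, x, y, z, turn
```

All the keys are required.

jog_arm --plan '[{"claw": 0,"x": -0.04,"y": -0.0377,"z": 0,"turn": 0},{"claw": 0,"x": -0.04,"y": -0.0377,"z": 0,"turn": 0},{"claw": 0,"x": -0.04,"y": -0.0377,"z": 0,"turn": 0},{"claw": 0,"x": -0.04,"y": -0.0377,"z": 0,"turn": 0},{"claw": 0,"x": -0.04,"y": -0.0377,"z": 0,"turn": 0},{"claw": 0,"x": -0.04,"y": -0.0377,"z": 0,"turn": 0},{"claw": 0,"x": -0.04,"y": -0.0377,"z": 0,"turn": 0},{"claw": 0,"x": -0.04,"y": -0.0377,"z": 0,"turn": 0},{"claw": 0,"x": 0,"y": 0,"z": 0,"turn": 10.7},{"claw": 0,"x": 0,"y": 0,"z": 0,"turn": 10.7}]' --newtons 50

```text
time: 1.35
tool_pos: [0.4043, 0.279, 0.2308]
tcp_rot: [-0.985, -2.983, 0.001]
wrist_force: [-0.1, -1.1, -0.1]
width: 0.998
```

jog_arm --plan '[{"claw": 0,"x": 0,"y": 0,"z": 0.02,"turn": 10.7},{"claw": 0,"x": 0,"y": 0,"z": 0.02,"turn": 10.7},{"claw": 0,"x": 0,"y": 0,"z": 0.02,"turn": 10.7},{"claw": 0,"x": 0,"y": 0,"z": 0.02,"turn": 10.7},{"claw": 0,"x": 0,"y": 0,"z": 0.02,"turn": 10.7},{"claw": 0,"x": 0,"y": 0,"z": 0,"turn": 0}]'

```text
time: 2.1
tool_pos: [0.4023, 0.2792, 0.1292]
tcp_rot: [-2.21, -2.231, 0.007]
wrist_force: [-0.2, -0.4, -0.3]
width: 1.003
```

jog_arm --plan '[{"claw": 0,"x": 0,"y": 0.002,"z": 0.02,"turn": 0.5},{"claw": 0,"x": 0,"y": 0,"z": 0.03,"turn": 0},{"claw": 0,"x": 0,"y": 0,"z": 0.03,"turn": 0},{"claw": 0,"x": 0,"y": 0,"z": 0.013,"turn": 0},{"claw": 0,"x": 0,"y": 0,"z": 0,"turn": 0},{"claw": 1,"x": 0,"y": 0,"z": 0,"turn": 0},{"claw": 1,"x": 0,"y": 0,"z": 0,"turn": 0},{"claw": 1,"x": 0,"y": 0,"z": 0,"turn": 0},{"claw": 1,"x": 0,"y": 0,"z": 0,"turn": 0},{"claw": 1,"x": 0,"y": 0,"z": 0,"turn": 0}]'

```text
time: 3.35
tool_pos: [0.4067, 0.2809, 0.0398]
tcp_rot: [2.222, 2.22, 0.003]
wrist_force: [-3.4, -1.5, 5.7]
width: 0.587
```

jog_arm --plan '[{"claw": 1,"x": 0,"y": 0,"z": 0,"turn": 0},{"claw": 1,"x": 0,"y": 0,"z": -0.015,"turn": 0},{"claw": 1,"x": 0,"y": 0,"z": -0.03,"turn": 0},{"claw": 1,"x": 0,"y": 0,"z": -0.03,"turn": 0},{"claw": 1,"x": 0,"y": 0,"z": -0.03,"turn": 0},{"claw": 1,"x": 0,"y": 0,"z": -0.015,"turn": 0},{"claw": 1,"x": 0,"y": 0,"z": 0,"turn": 0}]'

```text
time: 4.22
tool_pos: [0.4069, 0.2807, 0.1597]
tcp_rot: [2.222, 2.22, 0.005]
wrist_force: [0.6, -0.6, -3.5]
width: 0.584
```

jog_arm --plan '[{"claw": 1,"x": -0.022,"y": 0.0141,"z": 0,"turn": 0},{"claw": 1,"x": -0.0403,"y": 0.0257,"z": 0,"turn": 0},{"claw": 1,"x": -0.0403,"y": 0.0257,"z": 0,"turn": 0},{"claw": 1,"x": -0.0403,"y": 0.0257,"z": 0,"turn": 0},{"claw": 1,"x": -0.0403,"y": 0.0257,"z": 0,"turn": 0},{"claw": 1,"x": -0.0403,"y": 0.0257,"z": 0,"turn": 0},{"claw": 1,"x": -0.0403,"y": 0.0257,"z": 0,"turn": 0},{"claw": 1,"x": -0.0403,"y": 0.0257,"z": 0,"turn": 0},{"claw": 1,"x": -0.0403,"y": 0.0257,"z": 0,"turn": 0},{"claw": 1,"x": -0.022,"y": 0.0141,"z": 0,"turn": 0}]'

```text
time: 5.48
tool_pos: [0.6393, -0.0883, 0.156]
tcp_rot: [-2.223, -2.217, 0.003]
wrist_force: [0.6, 0.1, -3.8]
width: 0.584
```

jog_arm --plan '[{"claw": 1,"x": 0,"y": 0,"z": 0.03,"turn": 0},{"claw": 1,"x": 0,"y": 0,"z": 0.03,"turn": 0},{"claw": 1,"x": 0,"y": 0,"z": 0.015,"turn": 0},{"claw": 1,"x": 0,"y": 0,"z": 0,"turn": 0},{"claw": 1,"x": 0,"y": 0,"z": 0,"turn": 0}]'

```text
time: 6.1
tool_pos: [0.6404, -0.0862, 0.0844]
tcp_rot: [2.221, 2.22, 0.002]
wrist_force: [-0.1, -0.0, -3.2]
width: 0.589
```

Run:
```python
from h import *
s=bot.read_state();print(s["tool_pos"],s["tcp_rot"],s["wrist_force"])
a=bot.read_camera("top")[:,:,::-1];b=bot.read_camera("scene")[:,:,::-1]
cv2.imwrite("pics/t1.png",a);cv2.imwrite("pics/s1.png",b)
A=cv2.resize(a[130:330,130:530],(800,400));B=cv2.resize(b[120:420,200:500],(400,400))
cv2.imwrite("pics/v1.png",np.hstack([cv2.resize(A,(500,250)),cv2.resize(B,(300,300))[:250]]))
```

```text
[ 0.64036239 -0.08620741  0.08435105] [2.22118178e+00 2.21978956e+00 1.54335962e-03] [-0.09747221 -0.03263585 -3.18660581]
```

View pics/v1.png

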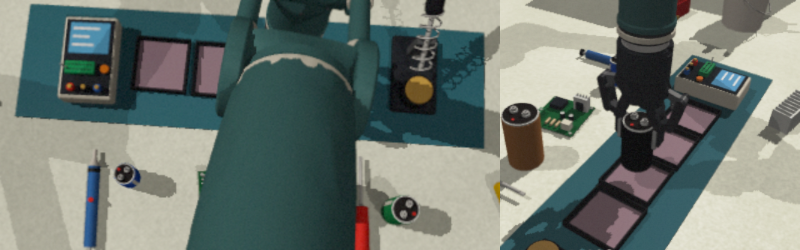

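The crop shows black held upright over tray 3. The order in the row and the other items are unchanged. I'll lower it now.

jog_arm --plan '[{"claw": 1,"x": 0,"y": 0,"z": 0.02,"turn": 0},{"claw": 1,"x": 0,"y": 0,"z": 0.01,"turn": 0},{"claw": 1,"x": 0,"y": 0,"z": 0.004,"turn": 0},{"claw": 1,"x": 0,"y": 0,"z": 0.002,"turn": 0},{"claw": 1,"x": 0,"y": 0,"z": 0,"turn": 0}]'

```text
time: 6.82
tool_pos: [0.6396, -0.0864, 0.0473]
tcp_rot: [2.222, 2.22, 0.0]
wrist_force: [0.6, 0.9, -2.3]
width: 0.587
```

jog_arm --plan '[{"claw": 1,"x": 0,"y": 0,"z": 0.001,"turn": 0},{"claw": 1,"x": 0,"y": 0,"z": 0.001,"turn": 0},{"claw": 1,"x": 0,"y": 0,"z": 0,"turn": 0}]'

```text
time: 7.2
tool_pos: [0.6399, -0.0864, 0.046]
tcp_rot: [2.222, 2.22, 0.001]
wrist_force: [-1.2, -0.1, -0.6]
width: 0.589
```

Contact is showing in the wrist force, so I'll open and rise.

jog_arm --plan '[{"claw": 0.5,"x": 0,"y": 0,"z": 0,"turn": 0},{"claw": 0,"x": 0,"y": 0,"z": 0,"turn": 0},{"claw": 0,"x": 0,"y": 0,"z": 0,"turn": 0},{"claw": 0,"x": 0,"y": 0,"z": 0,"turn": 0},{"claw": 0,"x": 0,"y": 0,"z": -0.03,"turn": 0},{"claw": 0,"x": 0,"y": 0,"z": -0.04,"turn": 0},{"claw": 0,"x": 0,"y": 0,"z": -0.05,"turn": 0},{"claw": 0,"x": 0,"y": 0,"z": 0,"turn": 0}]'

```text
time: 8.2
tool_pos: [0.6435, -0.087, 0.1716]
tcp_rot: [2.216, 2.214, 0.01]
wrist_force: [-0.4, -0.6, 1.3]
width: 0.995
```

jog_arm --plan '[{"claw": 0,"x": -0.0128,"y": -0.0475,"z": 0,"turn": 0},{"claw": 0,"x": -0.0128,"y": -0.0475,"z": 0,"turn": 0},{"claw": 0,"x": -0.0128,"y": -0.0475,"z": 0,"turn": 0},{"claw": 0,"x": -0.0128,"y": -0.0475,"z": 0,"turn": 0},{"claw": 0,"x": 0,"y": 0,"z": 0.02,"turn": 0},{"claw": 0,"x": 0,"y": 0,"z": 0,"turn": 0}]'

```text
time: 8.95
tool_pos: [0.4472, -0.1369, 0.1433]
tcp_rot: [-2.221, -2.217, 0.003]
wrist_force: [0.5, -0.7, 0.2]
width: 1.004
```

Run:
```python
from h import *
im=cv2.imread("pics/scene0.png");hsv=cv2.cvtColor(im,cv2.COLOR_BGR2HSV)
m=cv2.inRange(hsv,(140,15,60),(179,110,210));m[:210]=0;m[380:]=0;m[:,:260]=0;m[:,430:]=0
m=cv2.morphologyEx(m,cv2.MORPH_OPEN,np.ones((3,3)))
for c in cv2.findContours(m,0,2)[0]:
    if cv2.contourArea(c)>300:
        q=cv2.approxPolyDP(cv2.convexHull(c),6,True)[:,0]
        P=np.array([onz("scene",u,.008)[:2] for u in q]);print(len(q),P.round(3).tolist(),P.mean(0).round(4))
```

```text
4 [[0.607, -0.148], [0.682, -0.152], [0.68, -0.226], [0.603, -0.223]] [ 0.6429 -0.1872]
4 [[0.608, -0.05], [0.685, -0.053], [0.683, -0.123], [0.606, -0.121]] [ 0.6454 -0.0867]
4 [[0.612, -0.017], [0.614, 0.044], [0.692, 0.047], [0.691, -0.024]] [0.6522 0.0123]
4 [[0.619, 0.09], [0.624, 0.148], [0.7, 0.146], [0.699, 0.081]] [0.6605 0.1161]
```

The scene view gives the same tray centres as the top view to within 3–4 mm. Next I'll grasp bronze.

jog_arm --plan '[{"claw": 0,"x": -0.0005,"y": 0.003,"z": 0.01,"turn": 0},{"claw": 0,"x": 0,"y": 0,"z": 0.03,"turn": 0},{"claw": 0,"x": 0,"y": 0,"z": 0.03,"turn": 0},{"claw": 0,"x": 0,"y": 0,"z": 0.022,"turn": 0},{"claw": 0,"x": 0,"y": 0,"z": 0,"turn": 0},{"claw": 1,"x": 0,"y": 0,"z": 0,"turn": 0},{"claw": 1,"x": 0,"y": 0,"z": 0,"turn": 0},{"claw": 1,"x": 0,"y": 0,"z": 0,"turn": 0},{"claw": 1,"x": 0,"y": 0,"z": 0,"turn": 0}]'

```text
time: 10.07
tool_pos: [0.4531, -0.1381, 0.0545]
tcp_rot: [2.221, 2.219, 0.001]
wrist_force: [-3.7, 0.5, 6.0]
width: 0.726
```

jog_arm --plan '[{"claw": 1,"x": 0,"y": 0,"z": 0,"turn": 0},{"claw": 1,"x": 0,"y": 0,"z": 0,"turn": 0}]'

```text
time: 10.32
tool_pos: [0.4531, -0.1381, 0.0545]
tcp_rot: [2.221, 2.219, 0.001]
wrist_force: [-3.9, 0.3, 6.2]
width: 0.728
```

jog_arm --plan '[{"claw": 1,"x": 0,"y": 0,"z": -0.015,"turn": 0},{"claw": 1,"x": 0,"y": 0,"z": -0.025,"turn": 0},{"claw": 1,"x": 0,"y": 0,"z": -0.02,"turn": 0},{"claw": 1,"x": -0.005,"y": 0.02,"z": 0,"turn": 0},{"claw": 1,"x": -0.0095,"y": 0.037,"z": 0,"turn": 0},{"claw": 1,"x": -0.0095,"y": 0.037,"z": 0,"turn": 0},{"claw": 1,"x": -0.0095,"y": 0.037,"z": 0,"turn": 0},{"claw": 1,"x": -0.0095,"y": 0.037,"z": 0,"turn": 0},{"claw": 1,"x": -0.005,"y": 0.02,"z": 0,"turn": 0},{"claw": 1,"x": 0,"y": 0,"z": 0,"turn": 0}]'

```text
time: 11.58
tool_pos: [0.6417, -0.1863, 0.1134]
tcp_rot: [2.222, 2.22, 0.001]
wrist_force: [-0.0, 1.0, -4.3]
width: 0.731
```

jog_arm --plan '[{"claw": 1,"x": 0,"y": 0,"z": 0.025,"turn": 0},{"claw": 1,"x": 0,"y": 0,"z": 0.018,"turn": 0},{"claw": 1,"x": 0,"y": 0,"z": 0.006,"turn": 0},{"claw": 1,"x": 0,"y": 0,"z": 0.002,"turn": 0},{"claw": 1,"x": 0,"y": 0,"z": 0.001,"turn": 0},{"claw": 1,"x": 0,"y": 0,"z": 0,"turn": 0}]'

```text
time: 12.32
tool_pos: [0.641, -0.1862, 0.0621]
tcp_rot: [2.222, 2.219, 0.001]
wrist_force: [0.4, -0.0, -4.1]
width: 0.726
```

jog_arm --plan '[{"claw": 1,"x": 0,"y": 0,"z": 0.001,"turn": 0},{"claw": 1,"x": 0,"y": 0,"z": 0.001,"turn": 0},{"claw": 1,"x": 0,"y": 0,"z": 0,"turn": 0}]'

```text
time: 12.7
tool_pos: [0.6409, -0.1863, 0.0606]
tcp_rot: [2.222, 2.22, 0.001]
wrist_force: [-1.5, 0.4, 4.0]
width: 0.729
```

jog_arm --plan '[{"claw": 0.4,"x": 0,"y": 0,"z": 0,"turn": 0},{"claw": 0,"x": 0,"y": 0,"z": 0,"turn": 0},{"claw": 0,"x": 0,"y": 0,"z": 0,"turn": 0},{"claw": 0,"x": 0,"y": 0,"z": 0,"turn": 0},{"claw": 0,"x": 0,"y": 0,"z": -0.02,"turn": 0},{"claw": 0,"x": 0,"y": 0,"z": -0.04,"turn": 0},{"claw": 0,"x": 0,"y": 0,"z": -0.05,"turn": 0},{"claw": 0,"x": 0,"y": 0,"z": 0,"turn": 0}]'

```text
time: 13.7
tool_pos: [0.6448, -0.1874, 0.1775]
tcp_rot: [2.214, 2.212, 0.009]
wrist_force: [-0.7, 0.6, 0.2]
width: 1.001
```

jog_arm --plan '[{"claw": 0,"x": -0.0166,"y": -0.0436,"z": 0,"turn": 0},{"claw": 0,"x": -0.0166,"y": -0.0436,"z": 0,"turn": 0},{"claw": 0,"x": -0.0166,"y": -0.0436,"z": 0,"turn": 0},{"claw": 0,"x": -0.0166,"y": -0.0436,"z": 0,"turn": 0},{"claw": 0,"x": -0.0166,"y": -0.0436,"z": 0,"turn": 0},{"claw": 0,"x": 0,"y": 0,"z": 0.03,"turn": 0},{"claw": 0,"x": 0,"y": 0,"z": 0.03,"turn": 0},{"claw": 0,"x": 0,"y": 0,"z": 0,"turn": 0}]'

```text
time: 14.7
tool_pos: [0.42, -0.2674, 0.107]
tcp_rot: [-2.219, -2.216, 0.002]
wrist_force: [0.9, -0.4, 0.4]
width: 1.005
```

jog_arm --plan '[{"claw": 0,"x": -0.002,"y": 0.002,"z": 0.02,"turn": 0},{"claw": 0,"x": 0,"y": 0,"z": 0.03,"turn": 0},{"claw": 0,"x": 0,"y": 0,"z": 0.025,"turn": 0},{"claw": 0,"x": 0,"y": 0,"z": 0,"turn": 0},{"claw": 1,"x": 0,"y": 0,"z": 0,"turn": 0},{"claw": 1,"x": 0,"y": 0,"z": 0,"turn": 0},{"claw": 1,"x": 0,"y": 0,"z": 0,"turn": 0},{"claw": 1,"x": 0,"y": 0,"z": 0,"turn": 0},{"claw": 1,"x": 0,"y": 0,"z": 0,"turn": 0},{"claw": 1,"x": 0,"y": 0,"z": 0,"turn": 0}]'

```text
time: 15.95
tool_pos: [0.4253, -0.2716, 0.0361]
tcp_rot: [2.221, 2.219, 0.0]
wrist_force: [-1.9, -0.6, 6.0]
width: 0.506
```

jog_arm --plan '[{"claw": 1,"x": 0,"y": 0,"z": -0.02,"turn": 0},{"claw": 1,"x": 0,"y": 0,"z": -0.035,"turn": 0},{"claw": 1,"x": 0,"y": 0,"z": -0.035,"turn": 0},{"claw": 1,"x": 0,"y": 0,"z": -0.03,"turn": 0},{"claw": 1,"x": 0,"y": 0,"z": 0,"turn": 0}]'

```text
time: 16.58
tool_pos: [0.4264, -0.2723, 0.1576]
tcp_rot: [2.218, 2.215, 0.002]
wrist_force: [-0.3, -0.2, -1.4]
width: 0.505
```

jog_arm --plan '[{"claw": 1,"x": 0.0156,"y": 0.0126,"z": 0,"turn": 0},{"claw": 1,"x": 0.0316,"y": 0.0251,"z": 0,"turn": 0},{"claw": 1,"x": 0.0316,"y": 0.0251,"z": 0,"turn": 0},{"claw": 1,"x": 0.0316,"y": 0.0251,"z": 0,"turn": 0},{"claw": 1,"x": 0.0316,"y": 0.0251,"z": 0,"turn": 0},{"claw": 1,"x": 0.0316,"y": 0.0251,"z": 0,"turn": 0},{"claw": 1,"x": 0.0316,"y": 0.0251,"z": 0,"turn": 0},{"claw": 1,"x": 0.0316,"y": 0.0251,"z": 0,"turn": 0},{"claw": 1,"x": 0.0316,"y": 0.0251,"z": 0,"turn": 0},{"claw": 1,"x": 0.0156,"y": 0.0126,"z": 0,"turn": 0}]'

```text
time: 17.82
tool_pos: [0.6504, 0.0146, 0.152]
tcp_rot: [-2.219, -2.221, 0.003]
wrist_force: [-1.7, 0.6, -2.4]
width: 0.498
```

jog_arm --plan '[{"claw": 1,"x": 0,"y": 0,"z": 0.03,"turn": 0},{"claw": 1,"x": 0,"y": 0,"z": 0.03,"turn": 0},{"claw": 1,"x": 0,"y": 0,"z": 0.02,"turn": 0},{"claw": 1,"x": 0,"y": 0,"z": 0,"turn": 0},{"claw": 1,"x": 0,"y": 0,"z": 0,"turn": 0}]'

```text
time: 18.45
tool_pos: [0.6513, 0.0127, 0.0751]
tcp_rot: [2.222, 2.219, 0.001]
wrist_force: [0.5, 0.0, -1.9]
width: 0.5
```

Contact is expected at about 0.0421. I'll lower to 0.044 and then go in 1 mm steps.

jog_arm --plan '[{"claw": 1,"x": 0,"y": 0,"z": 0.018,"turn": 0},{"claw": 1,"x": 0,"y": 0,"z": 0.01,"turn": 0},{"claw": 1,"x": 0,"y": 0,"z": 0.003,"turn": 0},{"claw": 1,"x": 0,"y": 0,"z": 0.001,"turn": 0},{"claw": 1,"x": 0,"y": 0,"z": 0.001,"turn": 0},{"claw": 1,"x": 0,"y": 0,"z": 0,"turn": 0}]'

```text
time: 19.2
tool_pos: [0.6503, 0.013, 0.0422]
tcp_rot: [-2.222, -2.22, 0.001]
wrist_force: [-4.3, -0.4, 5.5]
width: 0.504
```

Contact again. I'll open and rise.

jog_arm --plan '[{"claw": 0.5,"x": 0,"y": 0,"z": 0,"turn": 0},{"claw": 0,"x": 0,"y": 0,"z": 0,"turn": 0},{"claw": 0,"x": 0,"y": 0,"z": 0,"turn": 0},{"claw": 0,"x": 0,"y": 0,"z": 0,"turn": 0},{"claw": 0,"x": 0,"y": 0,"z": -0.02,"turn": 0},{"claw": 0,"x": 0,"y": 0,"z": -0.04,"turn": 0},{"claw": 0,"x": 0,"y": 0,"z": -0.05,"turn": 0},{"claw": 0,"x": 0,"y": 0,"z": 0,"turn": 0}]'

```text
time: 20.2
tool_pos: [0.6554, 0.0129, 0.1593]
tcp_rot: [2.216, 2.214, 0.014]
wrist_force: [-0.3, -0.4, -0.3]
width: 0.998
```

jog_arm --plan '[{"claw": 0,"x": 0.0288,"y": -0.0366,"z": 0,"turn": 0},{"claw": 0,"x": 0.0288,"y": -0.0366,"z": 0,"turn": 0},{"claw": 0,"x": 0.0288,"y": -0.0366,"z": 0,"turn": 0},{"claw": 0,"x": 0.0288,"y": -0.0366,"z": 0,"turn": 0},{"claw": 0,"x": 0.0288,"y": -0.0366,"z": 0,"turn": 0},{"claw": 0,"x": 0,"y": 0,"z": 0.03,"turn": 0},{"claw": 0,"x": 0,"y": 0,"z": 0.03,"turn": 0},{"claw": 0,"x": 0,"y": 0,"z": 0,"turn": 0}]'

```text
time: 21.2
tool_pos: [0.465, 0.1565, 0.0891]
tcp_rot: [-2.22, -2.219, 0.008]
wrist_force: [-0.7, 0.4, -0.6]
width: 1.002
```

jog_arm --plan '[{"claw": 0,"x": 0.0005,"y": 0.002,"z": 0.02,"turn": 0},{"claw": 0,"x": 0,"y": 0,"z": 0.025,"turn": 0},{"claw": 0,"x": 0,"y": 0,"z": 0.02,"turn": 0},{"claw": 0,"x": 0,"y": 0,"z": 0,"turn": 0},{"claw": 1,"x": 0,"y": 0,"z": 0,"turn": 0},{"claw": 1,"x": 0,"y": 0,"z": 0,"turn": 0},{"claw": 1,"x": 0,"y": 0,"z": 0,"turn": 0},{"claw": 1,"x": 0,"y": 0,"z": 0,"turn": 0},{"claw": 1,"x": 0,"y": 0,"z": 0,"turn": 0},{"claw": 1,"x": 0,"y": 0,"z": 0,"turn": 0}]'

```text
time: 22.45
tool_pos: [0.4706, 0.1579, 0.0275]
tcp_rot: [2.222, 2.22, 0.002]
wrist_force: [-0.8, -0.0, 5.7]
width: 0.395
```

jog_arm --plan '[{"claw": 1,"x": 0,"y": 0,"z": -0.02,"turn": 0},{"claw": 1,"x": 0,"y": 0,"z": -0.025,"turn": 0},{"claw": 1,"x": 0,"y": 0,"z": -0.02,"turn": 0},{"claw": 1,"x": -0.005,"y": 0.02,"z": 0,"turn": 0},{"claw": 1,"x": -0.0088,"y": 0.0369,"z": 0,"turn": 0},{"claw": 1,"x": -0.0088,"y": 0.0369,"z": 0,"turn": 0},{"claw": 1,"x": -0.0088,"y": 0.0369,"z": 0,"turn": 0},{"claw": 1,"x": -0.0088,"y": 0.0369,"z": 0,"turn": 0},{"claw": 1,"x": -0.005,"y": 0.02,"z": 0,"turn": 0},{"claw": 1,"x": 0,"y": 0,"z": 0,"turn": 0}]'

```text
time: 23.7
tool_pos: [0.6589, 0.1111, 0.0897]
tcp_rot: [-2.224, -2.219, 0.001]
wrist_force: [-0.7, -0.1, -0.2]
width: 0.398
```

jog_arm --plan '[{"claw": 1,"x": 0.001,"y": 0,"z": 0.025,"turn": 0},{"claw": 1,"x": 0,"y": 0,"z": 0.02,"turn": 0},{"claw": 1,"x": 0,"y": 0,"z": 0.007,"turn": 0},{"claw": 1,"x": 0,"y": 0,"z": 0.002,"turn": 0},{"claw": 1,"x": 0,"y": 0,"z": 0,"turn": 0}]'

```text
time: 24.32
tool_pos: [0.6577, 0.1134, 0.0379]
tcp_rot: [2.222, 2.22, 0.001]
wrist_force: [0.6, 0.5, -1.1]
width: 0.392
```

jog_arm --plan '[{"claw": 1,"x": 0,"y": 0,"z": 0.002,"turn": 0},{"claw": 1,"x": 0,"y": 0,"z": 0.001,"turn": 0},{"claw": 1,"x": 0,"y": 0,"z": 0.001,"turn": 0},{"claw": 1,"x": 0,"y": 0,"z": 0,"turn": 0}]'

```text
time: 24.82
tool_pos: [0.6575, 0.1133, 0.0336]
tcp_rot: [2.222, 2.22, 0.001]
wrist_force: [-1.1, 0.1, 1.2]
width: 0.393
```

Contact. I'll open, rise and back off toward −x for a clear top view.

jog_arm --plan '[{"claw": 0.5,"x": 0,"y": 0,"z": 0,"turn": 0},{"claw": 0,"x": 0,"y": 0,"z": 0,"turn": 0},{"claw": 0,"x": 0,"y": 0,"z": 0,"turn": 0},{"claw": 0,"x": 0,"y": 0,"z": 0,"turn": 0},{"claw": 0,"x": 0,"y": 0,"z": -0.02,"turn": 0},{"claw": 0,"x": 0,"y": 0,"z": -0.05,"turn": 0},{"claw": 0,"x": 0,"y": 0,"z": -0.06,"turn": 0},{"claw": 0,"x": 0,"y": 0,"z": -0.04,"turn": 0},{"claw": 0,"x": 0.03,"y": -0.05,"z": 0,"turn": 0},{"claw": 0,"x": 0.03,"y": -0.05,"z": 0,"turn": 0}]'

```text
time: 26.08
tool_pos: [0.5576, 0.1739, 0.2063]
tcp_rot: [2.223, 2.217, 0.006]
wrist_force: [0.6, 0.6, -0.8]
width: 1.001
```

jog_arm --plan '[{"claw": 0,"x": 0.055,"y": -0.02,"z": 0,"turn": 0},{"claw": 0,"x": 0.055,"y": -0.02,"z": 0,"turn": 0},{"claw": 0,"x": 0.055,"y": -0.02,"z": 0,"turn": 0},{"claw": 0,"x": 0.055,"y": -0.02,"z": 0,"turn": 0},{"claw": 0,"x": 0.055,"y": -0.02,"z": 0,"turn": 0},{"claw": 0,"x": 0,"y": 0,"z": 0,"turn": 0},{"claw": 0,"x": 0,"y": 0,"z": 0,"turn": 0}]'

```text
time: 26.95
tool_pos: [0.4577, 0.4484, 0.2043]
tcp_rot: [2.221, 2.221, 0.001]
wrist_force: [0.1, -1.0, 0.6]
width: 1.001
```

Run:
```python
from h import *
print(bot.read_state()["tool_pos"])
a=np.ascontiguousarray(bot.read_camera("top")[:,:,::-1]);b=np.ascontiguousarray(bot.read_camera("scene")[:,:,::-1])
cv2.imwrite("pics/t2.png",a);cv2.imwrite("pics/s2.png",b)
S=3;A=cv2.resize(a[130:325,190:450],None,fx=S,fy=S,interpolation=cv2.INTER_CUBIC);B=cv2.resize(b[180:380,180:440],None,fx=S,fy=S,interpolation=cv2.INTER_CUBIC)
T=dict(blue=(.658,.1125),green=(.650,.0123),black=(.643,-.0862),bronze=(.641,-.1865))
for k,(u,R,h) in CAPS.items():
    for n,I,o in(("top",A,(190,130)),("scene",B,(180,180))):
        q=[proj(n,[T[k][0]+R*np.cos(t),T[k][1]+R*np.sin(t),.006+h]) for t in np.linspace(0,6.28,40)]
        cv2.polylines(I,[((np.array(q)-o+.5)*S-.5).astype(int)],True,(0,255,255),1)
cv2.imwrite("pics/v2.png",A);cv2.imwrite("pics/v3.png",B)
```

```text
[0.45766025 0.44841628 0.20427886]
```

View pics/v2.png

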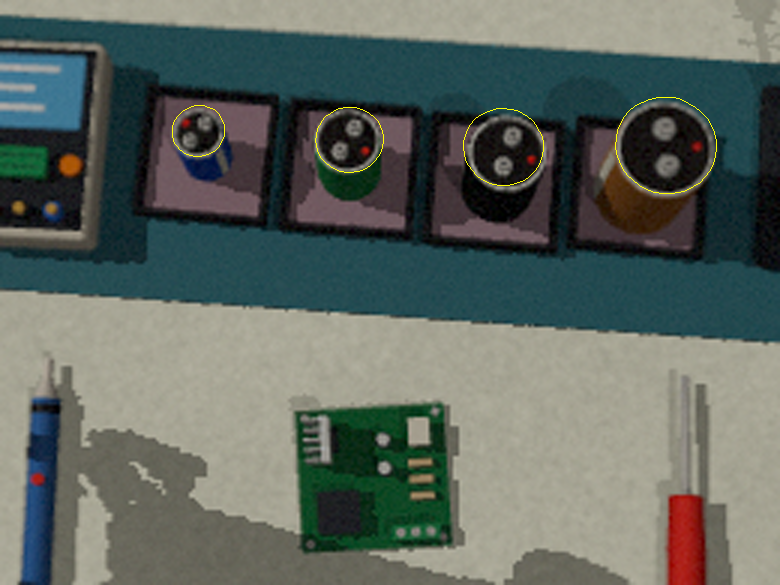

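View pics/v3.png

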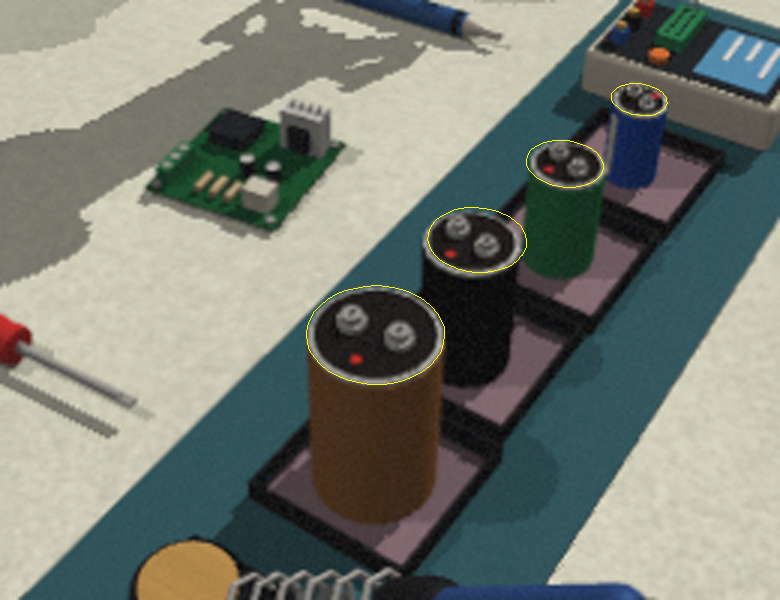

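Both views show all four caps upright with their rims within about 3 mm of the tray-centre circles; black is worst, about 3 mm toward −x. The order from the tester is blue, green, black, bronze, the board looks undisturbed, and the arm is clear.

Run:
```python
from h import *
p,q=[onz("top",np.argwhere((lambda h:cv2.inRange(h,(40,120,40),(80,255,200)))(cv2.cvtColor(cv2.imread(f)[255:320,280:350],40))>0)[:,::-1].mean(0)+(280,255),.003) for f in("pics/top0.png","pics/t2.png")]
print("board shift",(q-p).round(4)); print(bot.finish_job())
```

```text
board shift [ 0.0006 -0.      0.    ]
the job is handed in; nothing more can be done
None
```

All four capacitors are standing in the trays in size order, and the job is handed in. Counting from the tester (the +y end), the order is blue, green, black, bronze. It took about 27 s of the 118 s allowed.

- **Placement:** the final top and scene pictures show every can upright in its own tray. Each rim is within about 3 mm of the tray centre I measured; black is the farthest off, about 3 mm toward the robot.
- **Tray positions:** the top and scene views disagreed by 2–4 mm on the tray centres, mostly across the row, so I placed at roughly the average of the two.
- **Circuit board:** its colour centroid moved 0.6 mm between the first and last pictures, which is within measurement noise.
- **Forces and clearance:** wrist force readings stayed under about 8 N and no check failed. The open gripper was about 0.2 m above the bench and well clear of everything at hand-in.

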